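# Air on, then hold the enabling lever in its middle position

## Robot

A 6-joint arm with a two-finger parallel gripper is mounted at the origin on a cart in front of the work surface, level with it; the furniture and walls round the work are solid. World frame = base frame: x ahead of the robot, y to its left, z up, the work surface at z = 0. Lengths are in m, angles in rad, forces in N, time in s.
With the tool pointing down it reaches from about 0.275 to 0.75 m from the base axis. Payload 10.2 kg.
Tool frame: the origin (TCP) lies between the finger pads; the fingertips stand 22 mm ahead of it and the grasp point (between the pads) lies 3 mm ahead of it (tip_reach is the distance from the TCP to the fingertips, in m); z points along the fingers, y is the line along which they close (so a half turn about z gives the same grasp; the last joint's range is limited). The gripper opens to 88 mm and grips with 3 to 60 N. Pads are 18 mm wide; open, the fingers measure 123 mm over their backs; the gripper's body (75 mm by 187 mm) begins 45 mm behind the grasp point.
Start: joints at [-1.326, 0.313, 1.498, -0, 1.331, -0.223], TCP at [0.237, -0.469, 0.261] pointing down, gripper open.
Joint ranges: [-2.94, 2.94], [-0.97, 2.17], [0.19, 2.56], [-1.23, 4.37], [0.02, 3.11], [-2.88, 2.88]. Speed limits (rad/s): [2.39, 2.39, 3.01, 3.14, 3.14, 3.14].

## Interface

Orientations are given as a unit quaternion [x, y, z, w].
In Python, from bench import * gives the robot as it stands.
- The arm moves only by the tool servo_tool, never from a script. Its argument "plan" is a list of rows, each an object of numbers: "grip": the finger opening in mm, from 0 to 88.1; "x", "y", "z": the shift along the tool's x, y, z in units of 30 mm (1.0 is 30 mm); "spin": the turn about the tool's z in degrees. A call has 1 to 20 rows; each row is the pose to reach, as a shift and turn from the pose commanded when the call began, along the tool's axes at that moment; what a row does not reach only later rows make up. A row lasts 1/10 s, in which the tool goes at most 50 mm and 8.59 degrees, less where a joint would pass 70% of its speed; a pose out of reach is approached as far as the arm can. A call with a gripper value outside its range is refused whole. The fingers move at their own pace and stop on an object; "newtons" is the grip in N (left out, the last holds). Time passes only in rows, so rows that repeat a pose let the fingers close. It gives the time, the measured TCP pose, the force, the opening and the grip force at its end, in the units of the state.
- state(): the state, without advancing time (a new reading comes with each control period).
- capture(name): name is "scene" or "top" or "wrist"; returns the picture (420x560x3 uint8, red, green, blue); there is no depth.
- camera_params(name): a dict with "mtx" (3x3 intrinsics, pixels), "extrinsics" (4x4, takes a point from camera to world coordinates); the wrist camera has in their place "T_tool_cam" (4x4, takes a point from camera to tool coordinates, whose origin is the TCP and whose axes are the flange's). Camera axes: x right, y up, looking along -z (the intrinsics and any distortion apply to the point x, -y, -z); pixel columns grow to the right and rows downward; lengths in m; the calibration is good to about 2 mm. A picture is of the moment at which its call begins: read the wrist's pose just before it. camera_params takes no time and is no camera call.
- sign_off(): hands the job in; it is judged then, once.
The state is a dict: "t": time; "joint_pos": joint angles; "joint_velocities": joint speeds; "tau": joint torques, N m; "position": TCP position; "tool_rot": TCP orientation; "wrist_force": force on the tool from outside, world axes, zero at the start; "moment": the same for the moment, N m; "width": finger opening in m; "grasp_force": force on a finger pad.
Only numpy, scipy, OpenCV 4.12 (cv2) and the standard library are available. Lean on these libraries where they do the work, as an engineer would, in place of code of your own. Each camera call takes 0.05 s, during which the arm holds its last target. There are 200 camera calls.

## Task

Get the pneumatic clamp on the air test stand ready to cycle: swing the ball valve handle a quarter turn to fully open, against its stop and in line with the pipe, and only then press the black lever of the separate enabling station down to its middle position. Finish while still holding the lever there: neither let up, nor at any time pushed on through the middle stop into the panic position. Leave the tools and parts lying around the two devices where they are.

Things in the scene. Friction and masses are not known exactly. Their poses are not given: they have to be found in the camera images.
- air_stand: Air test stand, fixed on the table: aluminium plate 200x270x10 mm with a grey air receiver (80 mm diameter, top 102 mm high, along y) at the back and in front of it a steel pipe along y (axis at x=-40 mm, 62 mm high) with gauge, brass ball valve and clamp. Nothing on the stand is higher than the valve handle. Origin: centre of the plate's underside; z up, front = -x.
- gauge (a point): Centre of the pressure gauge's upward dial on the pipe, at x=-40, y=+86 mm of air_stand, 94 mm high, 38 mm across. Not to be handled.
- clamp (a point): Top centre of the small aluminium pneumatic clamp (46x46 mm) at the pipe's end, at x=-40, y=-104 mm of air_stand, 80 mm high (screw heads to 83 mm); two steel jaws stick out 40 mm to its front, 60 mm high. Not to be handled.
- valve_axis (a point): On the vertical axis of the valve stem (x=-40, y=+35 mm of air_stand), at handle height, 110 mm above the table. Its axes are those of air_stand.
- handle_grip (a point): Centre of the black sleeve of the valve handle, 70 mm out from the stem axis, 112 mm above the table. The sleeve is 62 mm long (39 to 101 mm from the stem), 15 mm wide and 12 mm thick (106 to 118 mm above the table). Moves with the handle; its -x axis points outward along the handle.
- valve_handle (a joint): Angle of the valve handle, rad: 0 = closed, pointing square off the pipe to the stand's front (-x of air_stand); turns counter-clockwise seen from above to 1.571 = fully open at its stop, over the pipe and pointing to the stand's -y. Starts at 0 to 0.3, stays where it is left; turning takes about 0.25 N m (3.5 N at the sleeve's centre).
- enable_station: Enabling station, fixed on the table: grey box 160x66 mm, 46 mm high, on a dark foot plate 184x82 mm, with a black lever on top and a short antenna (97 mm high) at the back. Origin: centre of its underside; z up. The lever's hinge lies along y at x=+60 mm, 62 mm high; the lever runs to the front (-x) and slopes up to its free end.
- lever_pad (a point): Middle of the top face of the lever's broad ribbed end, where it is pressed down: 105 mm from the hinge, 96 mm above the table while released. The broad end is 56 mm long and 36 mm wide. Moves with the lever.
- enable_lever (a joint): First travel of the lever, rad: 0 = released (up), 0.14 = middle position, at a firm inner stop; the pad is then 14 mm lower than released, about 82 mm above the table. A spring returns it: a push on the pad's middle takes about 2 N to start and 5 N at the middle position. From 0.12 it counts as in the middle.
- panic_stage (a joint): Travel of the lever beyond the middle, rad: 0 until the push on the pad's middle exceeds 11 N; then the inner stop gives way against a second spring, up to 0.12 (13 mm more at the pad, 15.5 N). From 0.04 (4 mm more, 12.5 N) it is the panic position, never to be reached. A steady push of 6 to 10 N on the pad's middle holds the middle position.
- bolt_m8_0: Bystander, to be left alone: M8 x 30 black socket screw lying on the table, 13x39x14 mm
- bolt_m8_1: Bystander, to be left alone: M8 x 30 black socket screw lying on the table, 13x39x14 mm
- hexkey_6: Bystander, to be left alone: black L-shaped hex key lying flat, 37x100x8 mm
- printed_flange: Bystander, to be left alone: cream printed ring, 66 mm across, 12 mm high
- wrench_13: Bystander, to be left alone: steel combination spanner, 27x186x8 mm
Mind the look-alikes: they are no part of the job. Leave any green look-alike of the enable_station alone.

How it is judged:
On the way, in this order (a step that is already met when the one before it is completed fails the run):
1. the ball valve handle is turned fully open (value of joint valve_handle above 1.45 rad), for 0.2 s.
2. the enabling lever is pressed to its middle position and kept there (value of joint enable_lever above 0.12 rad and value of joint panic_stage below 0.04 rad), for 0.5 s.
At the end, for the whole second after the job is handed in: Valve handle open (over 1.45 rad of 1.571); enabling lever in the middle position (first travel over 0.12 of 0.14 rad, further travel under 0.04 rad), held there by the robot with over 2.5 N through the last second (all of step 2 and value of joint valve_handle above 1.45 rad and contact force between any of the fingers, the arm and enable_station above 2.5 N); the arm keeps its last pose, push and grip.
It fails at once if the enabling lever is pressed into the panic position (value of joint panic_stage above 0.04 rad).
It fails at once if the enabling lever is pressed before the valve is fully open (value of joint enable_lever above 0.06 rad and not (value of joint valve_handle above 1.45 rad)).
It fails at once if a tool or part lying around is disturbed (moved by more than 30 mm) (distance of any of bolt_m8_0, bolt_m8_1, hexkey_6, printed_flange, wrench_13 from where it was at the start of the episode above 0.03 m).
It also fails if it takes over 48 s, if anything falls off the work surface, if the arm or the gripper's body presses on something with over 40 N, if the wrist force passes 120 N, or if a joint passes its speed limit or range.

## Working session

There is one attempt and no reset: what is moved stays moved. The work goes in short steps, Python scripts to look and compute and a tool call to move; the robot and the scene stay as the last step left them, time stands still between calls to the robot, and variables do not carry over. Pictures are saved under pics/ and viewed, at most 10 in all, crops included, and the job is handed in when it is done.

Besides the shell and the picture viewer there is one more tool, called after "Emit:" as a command line: name --argument value ..., lists and objects as JSON in quotes. servo_tool: Moves the arm, as the interface text tells. Its arguments: {"type":"object","properties":{"plan":{"type":"array"},"newtons":{"type":"number"}},"required":["plan"]}

```bash
mkdir -p pics; python3 - <<'E'
from bench import *
import cv2,numpy as np
for n in("scene","top"):
    i=capture(n); cv2.imwrite(f"pics/{n}0.png",i[:,:,::-1]); p=camera_params(n); print(n,np.round(p["mtx"],1).tolist(),np.round(p["extrinsics"],3).tolist(),[k for k in p])
s=state();print({k:np.round(v,3).tolist() for k,v in s.items()})
E
```

```text
scene [[525.9, 0.0, 280.2], [0.0, 525.9, 204.4], [0.0, 0.0, 1.0]] [[-0.631, 0.451, -0.631, -0.229], [-0.775, -0.376, 0.507, 0.572], [-0.008, 0.809, 0.587, 0.825], [0.0, 0.0, 0.0, 1.0]] ['mtx', 'extrinsics']
top [[500.4, 0.0, 277.1], [0.0, 500.4, 207.2], [0.0, 0.0, 1.0]] [[0.019, 0.985, -0.169, 0.392], [-1.0, 0.018, -0.006, -0.059], [-0.002, 0.169, 0.986, 1.31], [0.0, 0.0, 0.0, 1.0]] ['mtx', 'extrinsics']
{'t': 0.1, 'joint_pos': [-1.326, 0.313, 1.498, 0.0, 1.331, -0.223], 'joint_velocities': [-0.0, -0.002, -0.002, 0.0, 0.001, 0.0], 'tau': [0.003, -40.281, -25.264, 0.07, 0.034, -0.0], 'position': [0.237, -0.468, 0.26], 'tool_rot': [0.973, 0.232, -0.0, -0.001], 'wrist_force': [-0.344, 0.853, 0.486], 'moment': [-0.021, -0.005, 0.027], 'grasp_force': 0.0, 'width': 0.088}
```

View pics/top0.png

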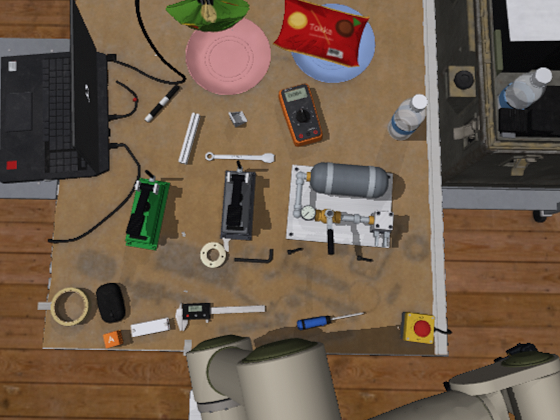

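View pics/scene0.png

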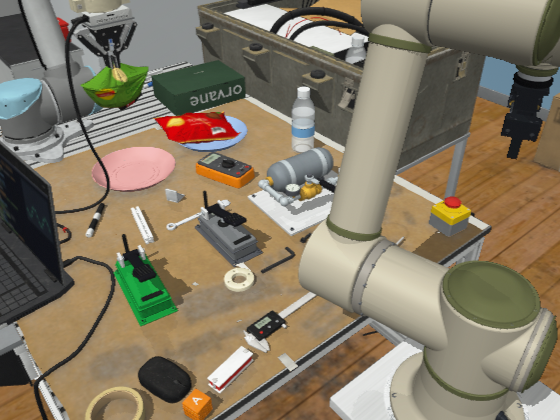

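The top view shows the grey enable station at about (238,205), with its lever. The green look-alike is at (148,213). The air stand is at (342,205), with the black valve handle at (331,235), pointing to the robot. Other black things that could be mistaken for the handle are the hex key (255,257) and the bolts (295,250) and (365,259). My choices are the grey station and the handle on the brass valve. A close crop will check both.

```bash
cat > h.py <<'E'
from bench import *
import cv2,numpy as np
def ray(n,u,v,z):
    p=camera_params(n);K=p["mtx"];E=np.array(p["extrinsics"])
    d=np.linalg.inv(K)@[u,v,1]; d=E[:3,:3]@[d[0],-d[1],-d[2]]; o=E[:3,3]
    return o+d*(z-o[2])/d[2]
def proj(n,P):
    p=camera_params(n);E=np.linalg.inv(np.array(p["extrinsics"]))
    c=E[:3,:3]@P+E[:3,3]; q=p["mtx"]@[c[0],-c[1],-c[2]]; return q[:2]/q[2]
E
python3 - <<'E'
import cv2
i=cv2.imread("pics/top0.png")[150:276,205:405]
cv2.imwrite("pics/crop.png",cv2.resize(i,(800,504),interpolation=cv2.INTER_CUBIC))
E
```

```text
(no output)
```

View pics/crop.png

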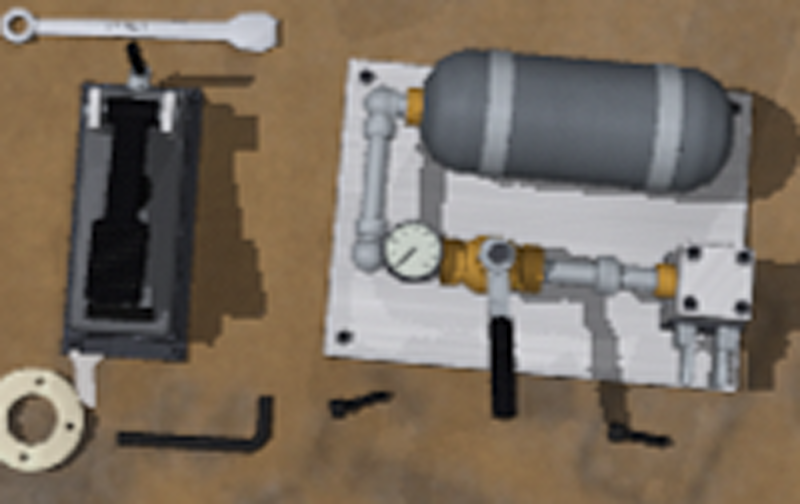

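The crop (4x) confirms the choice: the valve stem is at (497,254) and the handle sleeve runs from (500,318) to (504,416). The gauge is at (412,249) and the clamp at (713,278). The grey station's broad lever pad runs from about (120,220) to (120,318), with its hinge near (133,108).

```bash
python3 - <<'E'
from h import *
r=lambda u,v,z:ray("top",205+(u+.5)/4-.5,150+(v+.5)/4-.5,z)
st=r(497,253,.114);g=r(412,249,.094);c=r(713,278,.080);a=r(500,318,.118);b=r(504,416,.118)
for n,p in dict(stem=st,gauge=g,clamp=c,sin=a,sout=b).items(): print(n,p.round(4))
d=g-c; print("stand y yaw",np.degrees(np.arctan2(-d[0],d[1])),np.linalg.norm(d[:2]))
print("stem from line",(c+(g-c)*139/190).round(4))
h=b-a;print("handle dir deg",np.degrees(np.arctan2(h[1],h[0])),np.linalg.norm(h[:2]))
f=r(120,316,.098);bk=r(122,222,.09);hg=r(134,108,.066);print("lever",f.round(4),bk.round(4),hg.round(4))
# foot plate corners
for u,v in((62,354),(187,361),(205,90),(80,85)): print(r(u,v,.012).round(4))
p=camera_params("wrist");print(p["mtx"].round(1).tolist(),np.round(p["T_tool_cam"],3).tolist())
E
```

```text
stem [ 0.5859 -0.1782  0.114 ]
gauge [ 0.5907 -0.1279  0.094 ]
clamp [ 0.5782 -0.3157  0.08  ]
sin [ 0.5458 -0.1797  0.118 ]
sout [ 0.4871 -0.1821  0.118 ]
stand y yaw -3.8073580703463747 0.1881875611144883
stem from line [ 0.5873 -0.1783  0.0902]
handle dir deg -177.61342285447648 0.05872372916208497
lever [0.5453 0.0501 0.098 ] [0.6049 0.0515 0.09  ] [0.683  0.0485 0.066 ]
[0.5305 0.0948 0.012 ]
[0.5275 0.0133 0.012 ]
[0.7088 0.0063 0.012 ]
[0.7107 0.0897 0.012 ]
[[302.2, 0.0, 278.5], [0.0, 302.2, 211.5], [0.0, 0.0, 1.0]] [[-0.001, 0.952, 0.307, 0.08], [1.0, 0.001, 0.001, -0.0], [0.0, 0.307, -0.952, -0.124], [0.0, 0.0, 0.0, 1.0]]
```

```bash
cat >> h.py <<'E'
from scipy.spatial.transform import Rotation as R
def units(P,s=None):
    s=s or state(); return (R.from_quat(s["tool_rot"]).inv().apply(np.array(P)-s["position"])/.03).round(2)
E
python3 - <<'E'
from h import *
print(units([.516,-.132,.2]),units([.516,-.132,.12]))
E
```

```text
[13.37 -5.81  2.02] [13.37 -5.81  4.68]
```

Emit:
servo_tool --plan '[{"grip": 0, "x": 13.4, "y": -5.8, "z": 2}, {"grip": 0, "x": 13.4, "y": -5.8, "z": 2}, {"grip": 0, "x": 13.4, "y": -5.8, "z": 2}, {"grip": 0, "x": 13.4, "y": -5.8, "z": 2}, {"grip": 0, "x": 13.4, "y": -5.8, "z": 2}, {"grip": 0, "x": 13.4, "y": -5.8, "z": 2}, {"grip": 0, "x": 13.4, "y": -5.8, "z": 2}, {"grip": 0, "x": 13.4, "y": -5.8, "z": 2}, {"grip": 0, "x": 13.4, "y": -5.8, "z": 2}, {"grip": 0, "x": 13.4, "y": -5.8, "z": 2}, {"grip": 0, "x": 13.4, "y": -5.8, "z": 2}, {"grip": 0, "x": 13.4, "y": -5.8, "z": 2}]' --newtons 20

```text
schema error: expected keys grip, x, y, z, spin
```

```bash
python3 - <<'E'
from h import *
s=state(); i=capture("wrist"); cv2.imwrite("pics/w1.png",i[:,:,::-1])
print(s["t"],s["position"],s["tool_rot"],s["width"],s["wrist_force"])
T=np.array(camera_params("wrist")["T_tool_cam"]);K=camera_params("wrist")["mtx"]
def pw(P):
    q=np.linalg.inv(T)@np.append(R.from_quat(s["tool_rot"]).inv().apply(np.array(P)-s["position"]),1)
    q=K@[q[0],-q[1],-q[2]]; return (q[:2]/q[2]).round(1)
for P in([.5859,-.1782,.114],[.5458,-.1797,.118],[.4871,-.1821,.118],[.5907,-.1279,.094]): print(pw(P))
print(units([.516,-.132,.12]))
E
```

```text
0.1 [ 0.23668939 -0.46841855  0.26025558] [ 9.72765907e-01  2.31789133e-01 -2.22242993e-06 -5.36981489e-04] 0.08808748364870539 [-0.3435643   0.8532874   0.48563265]
[  68.3 -673.4]
[  45.6 -559.9]
[  25.1 -394.7]
[ 5.000e-01 -6.735e+02]
[13.37 -5.81  4.69]
```

View pics/w1.png

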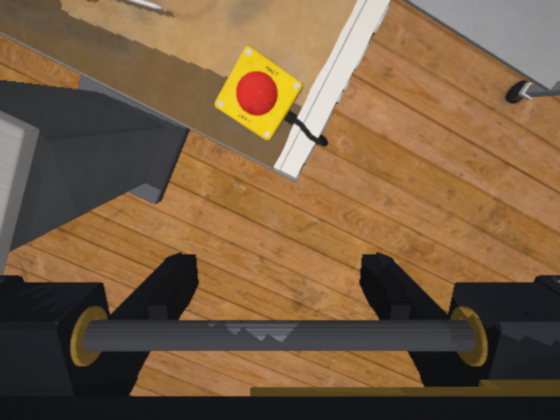

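The plan was refused because "spin" was missing, so the arm has not moved. The picture shows only the floor and the e-stop at (258,93). I'll resend it with spin.

Emit:
servo_tool --plan '[{"grip": 0, "x": 13.4, "y": -5.8, "z": 2, "spin": 0}, {"grip": 0, "x": 13.4, "y": -5.8, "z": 2, "spin": 0}, {"grip": 0, "x": 13.4, "y": -5.8, "z": 2, "spin": 0}, {"grip": 0, "x": 13.4, "y": -5.8, "z": 2, "spin": 0}, {"grip": 0, "x": 13.4, "y": -5.8, "z": 2, "spin": 0}, {"grip": 0, "x": 13.4, "y": -5.8, "z": 2, "spin": 0}, {"grip": 0, "x": 13.4, "y": -5.8, "z": 2, "spin": 0}, {"grip": 0, "x": 13.4, "y": -5.8, "z": 2, "spin": 0}, {"grip": 0, "x": 13.4, "y": -5.8, "z": 2, "spin": 0}, {"grip": 0, "x": 13.4, "y": -5.8, "z": 2, "spin": 0}, {"grip": 0, "x": 13.4, "y": -5.8, "z": 2, "spin": 0}, {"grip": 0, "x": 13.4, "y": -5.8, "z": 2, "spin": 0}]' --newtons 20

```text
t: 1.35
position: [0.5166, -0.1328, 0.2008]
tool_rot: [0.973, 0.231, -0.0, 0.0]
wrist_force: [0.8, 0.0, -0.2]
width: 0.0001
grasp_force: 0.0
```

```bash
cat >> h.py <<'E'
def pw(P,s):
    p=camera_params("wrist");T=np.array(p["T_tool_cam"])
    q=np.linalg.inv(T)@np.append(R.from_quat(s["tool_rot"]).inv().apply(np.array(P)-s["position"]),1)
    q=p["mtx"]@[q[0],-q[1],-q[2]]; return (q[:2]/q[2]).round(1)
E
python3 - <<'E'
from h import *
s=state(); i=capture("wrist")[:,:,::-1].copy()
for P in([.5859,-.1782,.114],[.5458,-.1797,.118],[.4871,-.1821,.118],[.5907,-.1279,.094]):
    q=pw(P,s);print(q);cv2.circle(i,(int(q[0]),int(q[1])),4,(255,0,255),1)
cv2.imwrite("pics/w2.png",i)
E
```

```text
[380.8 171.5]
[354.5 222.2]
[318.2 286.6]
[318.  130.5]
```

View pics/w2.png

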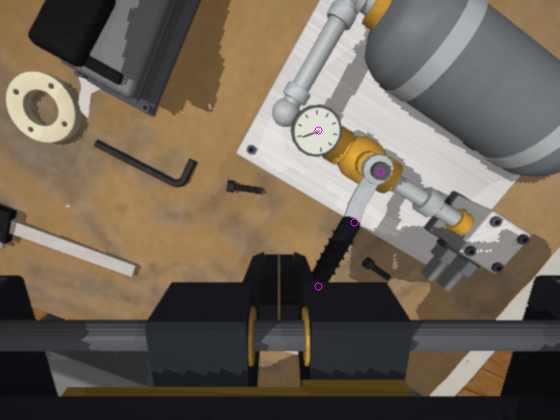

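The projected stem, sleeve and gauge points land right on their features in the wrist view, at (381,172), (354,222) and (318,131). The closed fingers stand beside the handle on its left.

Emit:
servo_tool --plan '[{"grip": 0, "x": 0, "y": 0, "z": 2.7, "spin": 0}, {"grip": 0, "x": 0, "y": 0, "z": 2.7, "spin": 0}, {"grip": 0, "x": 0, "y": 0, "z": 2.7, "spin": 0}]'

```text
t: 1.7
position: [0.5149, -0.1323, 0.1166]
tool_rot: [0.973, 0.231, -0.003, -0.002]
wrist_force: [0.0, 0.0, 0.3]
width: 0.0006
grasp_force: 0.0
```

```bash
python3 - <<'E'
from h import *
s=state();print(s["position"],s["wrist_force"])
st=np.array([.586,-.178,.12])
for t in np.linspace(182.4,266.2,12):
    a=np.radians(t);u=np.array([np.cos(a),np.sin(a),0]);n=np.array([-u[1],u[0],0])
    P=st+.070*u-.024*n; print(round(t),P.round(3),units(P)[:2])
print("n final",units(np.array(s["position"])+.01*n))
E
```

```text
[ 0.51488165 -0.13226207  0.1166438 ] [0.03115805 0.01069405 0.2519703 ]
182 [ 0.515 -0.157  0.12 ] [-0.36  0.74]
190 [ 0.513 -0.167  0.12 ] [-0.57  0.99]
198 [ 0.512 -0.176  0.12 ] [-0.75  1.27]
205 [ 0.512 -0.186  0.12 ] [-0.88  1.57]
213 [ 0.514 -0.196  0.12 ] [-0.97  1.88]
220 [ 0.517 -0.205  0.12 ] [-1.02  2.21]
228 [ 0.521 -0.214  0.12 ] [-1.03  2.53]
236 [ 0.527 -0.222  0.12 ] [-1.    2.86]
243 [ 0.533 -0.23   0.12 ] [-0.92  3.18]
251 [ 0.54  -0.236  0.12 ] [-0.8   3.48]
259 [ 0.549 -0.242  0.12 ] [-0.64  3.77]
266 [ 0.557 -0.246  0.12 ] [-0.44  4.03]
n final [ 0.29  0.17 -0.  ]
```

Emit:
servo_tool --plan '[{"grip": 0, "x": -0.36, "y": 0.74, "z": 0, "spin": 0}, {"grip": 0, "x": -0.57, "y": 0.99, "z": 0, "spin": 0}, {"grip": 0, "x": -0.75, "y": 1.27, "z": 0, "spin": 0}, {"grip": 0, "x": -0.88, "y": 1.57, "z": 0, "spin": 0}, {"grip": 0, "x": -0.97, "y": 1.88, "z": 0, "spin": 0}, {"grip": 0, "x": -1.02, "y": 2.21, "z": 0, "spin": 0}, {"grip": 0, "x": -1.03, "y": 2.53, "z": 0, "spin": 0}, {"grip": 0, "x": -1.0, "y": 2.86, "z": 0, "spin": 0}, {"grip": 0, "x": -0.92, "y": 3.18, "z": 0, "spin": 0}, {"grip": 0, "x": -0.8, "y": 3.48, "z": 0, "spin": 0}, {"grip": 0, "x": -0.64, "y": 3.77, "z": 0, "spin": 0}, {"grip": 0, "x": -0.54, "y": 3.97, "z": 0, "spin": 0}, {"grip": 0, "x": -0.54, "y": 3.97, "z": 0, "spin": 0}]'

```text
t: 3.0
position: [0.5567, -0.2464, 0.1197]
tool_rot: [0.973, 0.232, 0.0, 0.0]
wrist_force: [-0.3, -0.0, -0.5]
width: 0.0004
grasp_force: 0.2
```

Emit:
servo_tool --plan '[{"grip": 0, "x": 0.06, "y": 0.03, "z": 0, "spin": 0}, {"grip": 0, "x": 0.12, "y": 0.07, "z": 0, "spin": 0}, {"grip": 0, "x": 0.17, "y": 0.1, "z": 0, "spin": 0}, {"grip": 0, "x": 0.17, "y": 0.1, "z": 0, "spin": 0}]'

```text
t: 3.4
position: [0.5589, -0.2464, 0.1194]
tool_rot: [0.973, 0.232, -0.005, -0.002]
wrist_force: [-24.4, -0.1, 7.9]
width: 0.0005
grasp_force: 12.1
```

```bash
python3 - <<'E'
from h import *
s=state(); print(s["wrist_force"],s["position"])
cv2.imwrite("pics/w3.png",np.hstack([cv2.resize(capture("wrist")[:300,250:500,::-1],(500,600)),cv2.resize(capture("top")[160:280,280:340,::-1],(300,600),interpolation=cv2.INTER_CUBIC)]))
E
```

```text
[-24.3598208   -0.0613892    7.86930929] [ 0.55885523 -0.24641473  0.11938718]
```

View pics/w3.png

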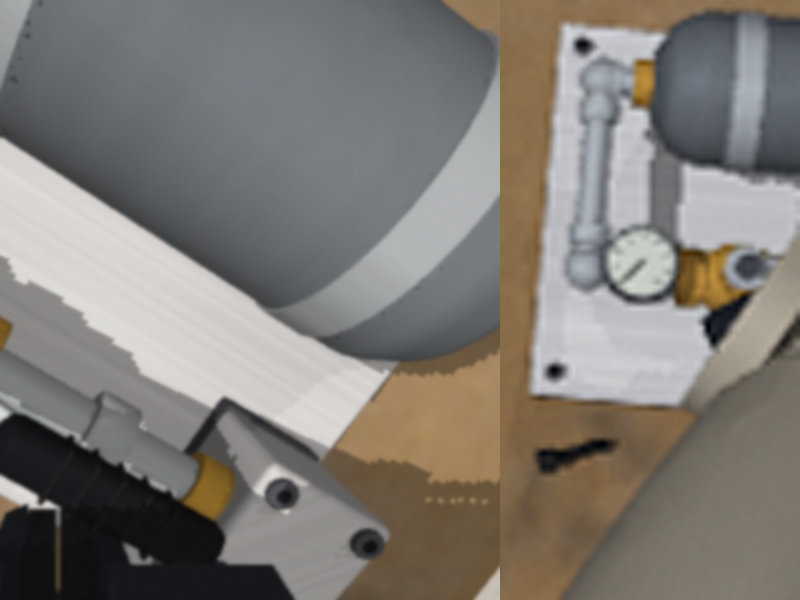

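The wrist crop shows the handle lying along the pipe, over to the clamp, with the fingers behind it at the lower left. A 24 N push no longer moves it, so it is at its stop. Next I back off and lift.

Emit:
servo_tool --plan '[{"grip": 0, "x": -0.5, "y": -0.3, "z": 0, "spin": 0}, {"grip": 0, "x": -0.7, "y": -0.4, "z": 0, "spin": 0}, {"grip": 0, "x": -0.7, "y": -0.4, "z": -1.5, "spin": 0}, {"grip": 0, "x": -0.7, "y": -0.4, "z": -2.7, "spin": 0}, {"grip": 0, "x": -0.7, "y": -0.4, "z": -2.7, "spin": 0}, {"grip": 0, "x": -0.7, "y": -0.4, "z": -2.7, "spin": 0}]'

```text
t: 4.1
position: [0.5384, -0.2449, 0.2012]
tool_rot: [0.973, 0.232, 0.001, 0.001]
wrist_force: [-0.6, 0.0, -0.7]
width: 0.0006
grasp_force: 0.0
```

```bash
python3 - <<'E'
from h import *
s=state(); i=capture("wrist")[:,:,::-1].copy()
a=np.radians(266.2)
for r in(0,.039,.101):
    q=pw([.586+r*np.cos(a),-.178+r*np.sin(a),.118],s);cv2.circle(i,(int(q[0]),int(q[1])),4,(255,0,255),1)
cv2.imwrite("pics/w4.png",i); print(s["t"],s["position"],s["wrist_force"],units([.52,.052,.18]),units([.582,.052,.18]))
E
```

```text
4.1 [ 0.53836577 -0.24485954  0.20120289] [-0.59703363  0.04483836 -0.71140082] [ 3.92 -9.1   0.67] [ 5.77 -8.16  0.67]
```

View pics/w4.png

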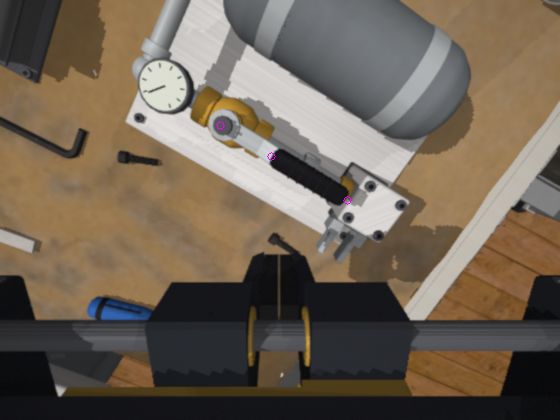

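The handle lies exactly on the predicted open line, from the stem at (221,125) to the sleeve end at (347,200). Now I go to just in front of the lever for a near look.

Emit:
servo_tool --plan '[{"grip": 0, "x": 3.3, "y": -9.4, "z": 0, "spin": 28.7}, {"grip": 0, "x": 3.3, "y": -9.4, "z": 0, "spin": 28.7}, {"grip": 0, "x": 3.3, "y": -9.4, "z": 0, "spin": 28.7}, {"grip": 0, "x": 3.3, "y": -9.4, "z": 0, "spin": 28.7}, {"grip": 0, "x": 3.3, "y": -9.4, "z": 0, "spin": 28.7}, {"grip": 0, "x": 3.3, "y": -9.4, "z": 0, "spin": 28.7}, {"grip": 0, "x": 3.3, "y": -9.4, "z": 0, "spin": 28.7}, {"grip": 0, "x": 3.3, "y": -9.4, "z": 0, "spin": 28.7}, {"grip": 0, "x": 3.3, "y": -9.4, "z": 0, "spin": 28.7}]'

```text
t: 5.05
position: [0.4993, 0.0507, 0.2]
tool_rot: [1.0, -0.017, -0.001, 0.0]
wrist_force: [0.5, -0.6, 1.1]
width: 0.0006
grasp_force: 0.0
```

```bash
python3 - <<'E'
from h import *
s=state(); i=capture("wrist")[:,:,::-1].copy()
for P in([.576,.052,.096],[.548,.053,.104],[.603,.051,.088]):
    q=pw(P,s);print(q);cv2.circle(i,(int(q[0]),int(q[1])),4,(255,0,255),1)
cv2.imwrite("pics/w5.png",i); print(s["t"],s["position"],s["tool_rot"],units([.582,.052,.15]))
E
```

```text
[273.5 118.6]
[273.5 159.3]
[273.6  79.2]
5.05 [0.49932138 0.05073418 0.20000776] [ 9.99855579e-01 -1.69844819e-02 -5.89509049e-04  3.46514079e-05] [ 2.75 -0.15  1.67]
```

View pics/w5.png

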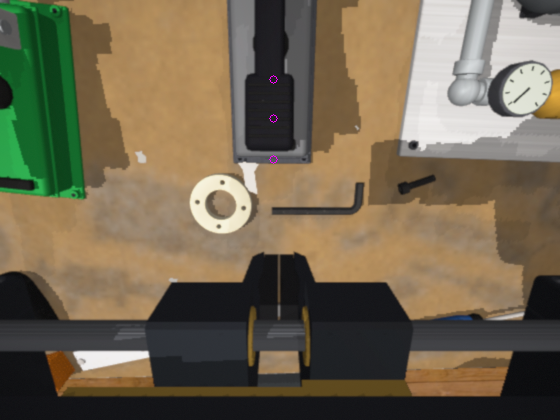

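The wrist view shows the pad of the grey station at rows 73–150 and columns 246–294, so its centre is near (270,112). That is about 4 mm further out and 2 mm to the left of my mark. The green look-alike is well off to the left.

Emit:
servo_tool --plan '[{"grip": 0, "x": 2.88, "y": -0.22, "z": 1.0, "spin": 0}, {"grip": 0, "x": 2.88, "y": -0.22, "z": 1.67, "spin": 0}, {"grip": 0, "x": 2.88, "y": -0.22, "z": 2.1, "spin": 0}, {"grip": 0, "x": 2.88, "y": -0.22, "z": 2.3, "spin": 0}, {"grip": 0, "x": 2.88, "y": -0.22, "z": 2.3, "spin": 0}]'

```text
t: 5.6
position: [0.5851, 0.0546, 0.1316]
tool_rot: [1.0, -0.017, -0.001, -0.0]
wrist_force: [-1.1, -0.3, 0.4]
width: 0.0005
grasp_force: 0.0
```

Emit:
servo_tool --plan '[{"grip": 0, "x": 0, "y": 0, "z": 0.1, "spin": 0}, {"grip": 0, "x": 0, "y": 0, "z": 0.2, "spin": 0}, {"grip": 0, "x": 0, "y": 0, "z": 0.3, "spin": 0}, {"grip": 0, "x": 0, "y": 0, "z": 0.4, "spin": 0}, {"grip": 0, "x": 0, "y": 0, "z": 0.45, "spin": 0}, {"grip": 0, "x": 0, "y": 0, "z": 0.45, "spin": 0}, {"grip": 0, "x": 0, "y": 0, "z": 0.45, "spin": 0}]'

```text
t: 6.3
position: [0.5859, 0.0553, 0.1184]
tool_rot: [1.0, -0.017, 0.0, 0.0]
wrist_force: [-0.5, -0.1, 1.9]
width: 0.0
grasp_force: 0.9
```

Emit:
servo_tool --plan '[{"grip": 0, "x": 0, "y": 0, "z": 0.07, "spin": 0}, {"grip": 0, "x": 0, "y": 0, "z": 0.13, "spin": 0}, {"grip": 0, "x": 0, "y": 0, "z": 0.2, "spin": 0}, {"grip": 0, "x": 0, "y": 0, "z": 0.2, "spin": 0}, {"grip": 0, "x": 0, "y": 0, "z": 0.2, "spin": 0}]'

```text
t: 6.8
position: [0.5858, 0.0553, 0.1122]
tool_rot: [1.0, -0.017, -0.0, -0.0]
wrist_force: [-1.1, 0.6, 3.8]
width: 0.0009
grasp_force: 1.5
```

Emit:
servo_tool --plan '[{"grip": 0, "x": 0, "y": 0, "z": 0.07, "spin": 0}, {"grip": 0, "x": 0, "y": 0, "z": 0.14, "spin": 0}, {"grip": 0, "x": 0, "y": 0, "z": 0.14, "spin": 0}, {"grip": 0, "x": 0, "y": 0, "z": 0.14, "spin": 0}]'

```text
t: 7.2
position: [0.5858, 0.0553, 0.108]
tool_rot: [1.0, -0.017, -0.0, -0.0]
wrist_force: [-1.9, 0.0, 2.8]
width: 0.0002
grasp_force: 1.9
```

Emit:
servo_tool --plan '[{"grip": 0, "x": 0, "y": 0, "z": 0.04, "spin": 0}, {"grip": 0, "x": 0, "y": 0, "z": 0.07, "spin": 0}, {"grip": 0, "x": 0, "y": 0, "z": 0.07, "spin": 0}, {"grip": 0, "x": 0, "y": 0, "z": 0.07, "spin": 0}]'

```text
t: 7.6
position: [0.5858, 0.0553, 0.1059]
tool_rot: [1.0, -0.017, -0.0, -0.0]
wrist_force: [-4.2, -0.1, 3.9]
width: 0.0003
grasp_force: 2.1
```

```bash
python3 - <<'E'
from h import *
F=[]
for k in range(5):
    capture("wrist"); F.append(state()["wrist_force"])
print(np.round(F,1).tolist(),np.mean(F,0))
E
```

```text
[[-3.2, -0.3, 4.7], [-2.3, -0.5, 4.9], [-2.5, 0.2, 5.3], [-2.8, -0.2, 4.8], [-3.4, -0.0, 4.9]] [-2.82955298 -0.18048657  4.89104823]
```

Emit:
servo_tool --plan '[{"grip": 0, "x": 0, "y": 0, "z": 0.03, "spin": 0}, {"grip": 0, "x": 0, "y": 0, "z": 0.03, "spin": 0}, {"grip": 0, "x": 0, "y": 0, "z": 0.03, "spin": 0}]'

```text
t: 8.15
position: [0.5859, 0.0553, 0.105]
tool_rot: [1.0, -0.017, 0.0, -0.0]
wrist_force: [-2.4, 0.1, 4.8]
width: 0.0004
grasp_force: 2.2
```

```bash
cat > f.py <<'E'
from h import *
F=[]
for k in range(5):
    capture("wrist"); F.append(state()["wrist_force"])
s=state();print(np.round(F,1)[:,2],np.mean(F,0).round(2),s["position"],s["t"])
E
python3 f.py
```

```text
[5.7 4.9 4.8 5.8 4.7] [-2.05  0.13  5.17] [0.5858867  0.05532208 0.10505499] 8.4
```

Emit:
servo_tool --plan '[{"grip": 0, "x": 0, "y": 0, "z": 0.03, "spin": 0}, {"grip": 0, "x": 0, "y": 0, "z": 0.03, "spin": 0}, {"grip": 0, "x": 0, "y": 0, "z": 0.03, "spin": 0}]'

```text
t: 8.7
position: [0.5858, 0.0553, 0.1042]
tool_rot: [1.0, -0.017, -0.0, -0.0]
wrist_force: [-3.7, 0.4, 5.1]
width: 0.0004
grasp_force: 2.3
```

```bash
python3 f.py
```

```text
[4.5 4.1 5.7 5.5 5.3] [-2.94  0.    5.04] [0.58581643 0.05533641 0.10416969] 8.95
```

Emit:
servo_tool --plan '[{"grip": 0, "x": 0, "y": 0, "z": 0.03, "spin": 0}, {"grip": 0, "x": 0, "y": 0, "z": 0.03, "spin": 0}, {"grip": 0, "x": 0, "y": 0, "z": 0.03, "spin": 0}]'

```text
t: 9.25
position: [0.5858, 0.0553, 0.1037]
tool_rot: [1.0, -0.017, 0.0, 0.0]
wrist_force: [-4.6, -0.1, 8.4]
width: 0.0001
grasp_force: 3.9
```

```bash
python3 f.py
```

```text
[8.  9.  8.6 9.2 8.6] [-4.53 -0.38  8.68] [0.58585505 0.05531709 0.10369559] 9.5
```

The force jumped from 5 to 8.7 N in the last 0.5 mm, so the lever is on its middle stop and well below 11 N. I'll hold there, then hand in.

Emit:
servo_tool --plan '[{"grip": 0, "x": 0, "y": 0, "z": 0, "spin": 0}, {"grip": 0, "x": 0, "y": 0, "z": 0, "spin": 0}, {"grip": 0, "x": 0, "y": 0, "z": 0, "spin": 0}, {"grip": 0, "x": 0, "y": 0, "z": 0, "spin": 0}, {"grip": 0, "x": 0, "y": 0, "z": 0, "spin": 0}, {"grip": 0, "x": 0, "y": 0, "z": 0, "spin": 0}]'

```text
t: 10.1
position: [0.5859, 0.0553, 0.1037]
tool_rot: [1.0, -0.017, 0.0, 0.0]
wrist_force: [-3.1, 0.2, 8.4]
width: 0.0004
grasp_force: 3.9
```

```bash
python3 f.py && python3 -c "
from bench import *
print(sign_off())"
```

```text
[8.1 9.3 8.3 8.1 7.9] [-4.47 -0.2   8.33] [0.58582481 0.05529991 0.10365576] 10.35
the job is handed in; nothing more can be done
None
```

I handed the job in at about 10.4 s, with the valve handle fully open against its stop and the enabling lever held on its middle stop at about 8.5 N; the hand-in gave no verdict back.

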